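Stow the fallen spice jar and hold the chest lid on its balance point

ROBOT

A 6-joint arm with a two-finger parallel gripper is mounted at the origin on a cart in front of the work surface, level with it; the furniture and walls round the work are solid. World frame = base frame: x ahead of the robot, y to its left, z up, the work surface at z = 0. Lengths are in m, angles in rad, forces in N, time in s.
With the tool pointing down it reaches from about 0.35 to 0.775 m from the base axis. Payload 7.3 kg.
Tool frame: the origin (TCP) lies at the very end of the fingers, on their centre line; the grasp point (between the pads) lies 19 mm behind it; z points along the fingers, y is the line along which they close (so a half turn about z gives the same grasp; the last joint's range is limited). The gripper opens to 92 mm and grips with 3 to 60 N. Pads are 19 mm wide; open, the fingers measure 130 mm over their backs; the gripper's body (75 mm by 190 mm) begins 47 mm behind the grasp point.
Start: joints at [0.991, 0.342, 1.524, -0, 1.275, -0.146], TCP at [0.221, 0.476, 0.227] pointing down, gripper open.
Joint ranges: [-2.53, 2.53], [-0.77, 2.02], [0.04, 2.7], [-1, 4.14], [0.28, 2.66], [-3.11, 3.11]. Speed limits (rad/s): [2.57, 2.57, 3.14, 3.14, 3.14, 3.14].

INTERFACE

Orientations are given as [roll, pitch, yaw] about the fixed x, y, z axes, in that order (R = Rz(yaw) Ry(pitch) Rx(roll)).
In Python, from cell import * gives the robot as it stands.
- The arm moves only by the tool step_arm, never from a script. Its argument "commands" is a list of rows, each a list of 7 numbers: the opening, from 0 (shut) to 1 (fully open), then the shift along the world's x, y, z in cm, then the turn, a rotation vector about the world's x, y, z in rad. A call has 1 to 5 rows; each row is the pose to reach, as a shift and turn from the pose commanded when the call began; what a row does not reach only later rows make up. A row lasts 1/12 s, in which the tool goes at most 41.7 mm and 7.16 degrees, less where a joint would pass 70% of its speed; a pose out of reach is approached as far as the arm can. A call with a gripper value outside its range is refused whole. The fingers move at their own pace and stop on an object; "grip_force" is the grip in N (left out, the last holds). Time passes only in rows, so rows that repeat a pose let the fingers close. It gives the time, the measured TCP pose, the force, the opening and the grip force at its end, in the units of the state.
- observe(): the state, without advancing time (a new reading comes with each control period).
- read_camera(name): name is "scene" or "top"; returns the picture (480x640x3 uint8, red, green, blue); there is no depth.
- camera_model(name): a dict with "vfov" (degrees; the focal length in pixels is half the picture's height over the tangent of half this angle, whatever the lens; pixels are square), "cx", "cy" (the principal point, pixels), "world_to_cam" (4x4, takes a point from world to camera coordinates). Camera axes: x right, y up, looking along -z (the intrinsics and any distortion apply to the point x, -y, -z); pixel columns grow to the right and rows downward; lengths in m; the calibration is good to about 2 mm. A picture is of the moment at which its call begins. camera_model takes no time and is no camera call.
- hand_in(): hands the job in; it is judged then, once.
The state is a dict: "time": time; "qpos": joint angles; "qvel": joint speeds; "joint_efforts": joint torques, N m; "tool_pos": TCP position; "tool_rot": TCP orientation; "contact_force": force on the tool from outside, world axes, zero at the start; "torque": the same for the moment, N m; "opening": finger opening in m; "grip_force": force on a finger pad.
Only numpy, scipy, OpenCV 4.12 (cv2) and the standard library are available. Lean on these libraries where they do the work, as an engineer would, in place of code of your own. Each camera call takes 0.05 s, during which the arm holds its last target. There are 200 camera calls.

TASK

I am moving the spices from the lazy Susan into the wooden chest. Lift the jar that has fallen over off the freely turning lazy Susan and lay it flat on the floor of the chest beside the tea box; then take the lid, which leans back open, by its bow handle, bring it forward until it stands upright on its balance point, and hold it still there so that I can hook on the lid stay. Finish while still gripping the handle; do not let the lid drop shut, and leave the other jars standing on the lazy Susan and the mug standing.

Things in the scene. Friction and masses are not known exactly. Their poses are not given: they have to be found in the camera images.
- fallen_jar_mid (a point): the fallen spice jar with the green cap, lying on its side on the lazy Susan: 44 mm across, 100 mm long, 0.11 kg; the point is its centre, half-way along; its z axis runs along the jar towards the cap; lying on a surface the centre is 22 mm above it
- susan_top (a point): lazy Susan: round wooden tray, 260 mm across with a rim 6 mm high, that turns freely on a fixed foot; the point is the centre of the tray's upper face, 22 mm above the worktop; beyond the lazy Susan and the chest a wall cabinet overhangs the back of the worktop, 0.54 m above it, so lift only as high as needed there
- jar_yellow_mid (a point): standing spice jar with the mustard-yellow cap, 44 mm across, 106 mm tall, on the lazy Susan; the point is its centre; its z axis points up along the jar
- jar_red_mid (a point): standing spice jar with the red cap, 46 mm across, 109 mm tall, on the lazy Susan; the point is its centre; its z axis points up along the jar
- chest_floor (a point): light wooden chest, fixed, open at the top: outside 165 mm deep (x) by 240 mm wide (y), 90 mm high, walls 10 mm, inside 145 by 220 mm; the point is the centre of the inner floor, 13 mm above the worktop and 77 mm below the rim; x points from the front (the side towards the robot) to the hinge side at the back, y to the left end, where the tea box stands; the right-hand part of the floor is free
- tea_box_mid (a point): red tea box standing in the left part of the chest, 58 (x) by 74 (y) mm, 63 mm tall; the point is its centre
- lid (a joint): hinge of the chest lid: 0 is shut, 1.57 is upright, the balance point where its centre of mass is straight above the hinge, 1.87 is leaning back against the stop, where it starts. The hinge turns almost without friction, so that on either side of upright the lid falls away when it is let go. The lid is a wooden board 168 mm deep, 244 mm wide, 12 mm thick, about 0.4 kg
- lid_pin (a point): middle of the lid's hinge axis, at the top of the chest's back wall, 97 mm above the worktop; y lies along the axis
- lid_handle (a point): middle of the straight bar of the steel bow handle on the lid's free edge: round bar, 12 mm thick, 88 mm straight, parallel to the hinge axis, lying in the plane of the lid 202 mm from the hinge axis, with a gap of 26 mm between bar and board; its x axis points to the hinge and its y axis along the bar
- mug_mid (a point): white mug with a green band standing behind the work, 92 mm tall; the point is half-way up; its z axis points up
Mind the look-alikes: they are no part of the job. Leave any purple or turquoise look-alike of the part that bears jar_red_mid alone.

How it is judged:
By the outcome, as a careful person would: the job done as asked, in the order asked, and still so for the second after the job is handed in, while the arm keeps its last pose, push and grip.
It also fails if it takes over 56 s, if anything falls off the work surface, if the arm or the gripper's body presses on something with over 40 N, if the wrist force passes 120 N, or if a joint passes its speed limit or range.

## Working session

There is one attempt and no reset: what is moved stays moved. The work goes in short steps, Python scripts to look and compute and a tool call to move; the robot and the scene stay as the last step left them, time stands still between calls to the robot, and variables do not carry over. Pictures are saved under pics/ and viewed, at most 13 in all, crops included, and the job is handed in when it is done.

Besides the shell and the picture viewer there is one more tool, called after "Call:" as name(argument=value, ...) on one line, values as JSON. step_arm: Moves the arm, as the interface text tells. Its arguments: {"type":"object","properties":{"commands":{"type":"array"},"grip_force":{"type":"number"}},"required":["commands"]}

```bash
mkdir -p pics; ls
python3 - <<'E'
from cell import *
import cv2
for n in("scene","top"):
    im=read_camera(n); cv2.imwrite(f"pics/{n}0.png",im[:,:,::-1]); m=camera_model(n); print(n,m)
print(observe())
E
```

```text
pics
scene {'vfov': 44.95884888414437, 'cx': 321.8450794639222, 'cy': 234.39989432322048, 'world_to_cam': array([[ 0.80342384, -0.59539989,  0.00301707, -0.32887898],
       [ 0.36191828,  0.4923783 ,  0.79156728, -0.27256027],
       [-0.47278462, -0.63487209,  0.61107457, -1.02202276],
       [ 0.        ,  0.        ,  0.        ,  1.        ]])}
top {'vfov': 47.78880140567221, 'cx': 324.0946007030386, 'cy': 236.5725331820341, 'world_to_cam': array([[-0.01012313, -0.99994542, -0.00258513,  0.06225209],
       [ 0.99850079, -0.01024751,  0.05376948, -0.45802071],
       [-0.05379303, -0.00203694,  0.99855003, -1.26287422],
       [ 0.        ,  0.        ,  0.        ,  1.        ]])}
{'time': 0.1, 'qpos': array([ 9.91010384e-01,  3.42615263e-01,  1.52491236e+00, -1.56043577e-05,
        1.27541951e+00, -1.46016316e-01]), 'qvel': array([ 0.00062196, -0.0014255 , -0.00218535,  0.00022489,  0.00083509,
        0.00166079]), 'joint_efforts': array([ 1.99236092e-03, -4.32007492e+01, -2.44693065e+01,  7.19501940e-02,
        5.26005775e-02, -1.12368791e-04]), 'tool_pos': array([0.2204437 , 0.47607277, 0.22613727]), 'tool_rot': array([-3.14025042e+00, -1.82309441e-04,  2.70782746e+00]), 'contact_force': array([-0.28441807, -0.19057658, -0.18471159]), 'torque': array([-0.03598541,  0.0412874 , -0.02865793]), 'grip_force': 0.0, 'opening': 0.09188978511753208}
```

View pics/scene0.png

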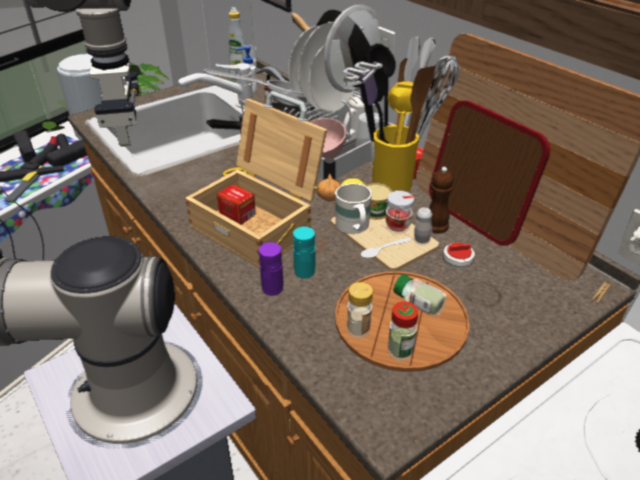

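View pics/top0.png

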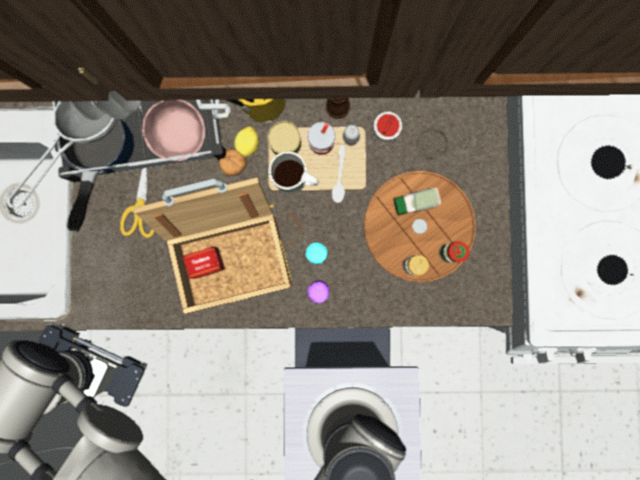

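The scene view shows the chest around (250,215), with its lid open. The susan is at (402,318), with the fallen jar at (420,294). In the top view the susan is at (420,226), the fallen jar at (417,201) with its cap on the left, the chest at (230,265) and the handle at (195,188). The purple and turquoise look-alikes stand between chest and susan.

```bash
cat > h.py <<'E'
from cell import *
import cv2, numpy as np
from scipy.optimize import least_squares
CM={n:camera_model(n) for n in("scene","top")}
def ray(n,uv):
    m=CM[n];f=240/np.tan(np.radians(m["vfov"])/2);W=m["world_to_cam"]
    d=np.array([(uv[0]-m["cx"])/f,-(uv[1]-m["cy"])/f,-1.])
    R=W[:3,:3];return -R.T@W[:3,3],R.T@d
def proj(n,p):
    m=CM[n];f=240/np.tan(np.radians(m["vfov"])/2);W=m["world_to_cam"]
    c=W[:3,:3]@np.asarray(p)+W[:3,3];return np.array([m["cx"]-f*c[0]/c[2],m["cy"]+f*c[1]/c[2]])
def onz(n,uv,z):
    o,d=ray(n,uv);return o+d*(z-o[2])/d[2]
def tri(us,ut):
    o1,d1=ray("scene",us);o2,d2=ray("top",ut)
    s=np.linalg.lstsq(np.c_[d1,-d2],o2-o1,rcond=None)[0]
    a=o1+s[0]*d1;b=o2+s[1]*d2;return (a+b)/2,np.linalg.norm(a-b)
def blob(im,box,lo,hi):
    x0,y0,x1,y1=box;h=cv2.cvtColor(im[y0:y1,x0:x1],cv2.COLOR_RGB2HSV)
    m=cv2.inRange(h,np.array(lo),np.array(hi));n,l,s,c=cv2.connectedComponentsWithStats(m)
    k=1+np.argmax(s[1:,4]);return c[k]+[x0,y0],s[k,4],(l==k)
E
python3 - <<'E'
from h import *
np.set_printoptions(precision=4,suppress=True)
t=cv2.imread("pics/top0.png")[:,:,::-1];s=cv2.imread("pics/scene0.png")[:,:,::-1]
a=blob(s,(385,265,425,305),(45,120,30),(85,255,255));b=blob(t,(385,185,415,225),(45,120,30),(85,255,255))
print("cap",a[:2],b[:2],tri(a[0],b[0]))
# susan outline: fit on tray hue in the top view
c=blob(t,(350,160,490,290),(5,120,90),(16,255,255));y,x=np.nonzero(c[2])
p=np.c_[x,y].astype(np.float32);hull=cv2.convexHull(p);print("susan",cv2.fitEllipse(hull),onz("top",np.array(cv2.fitEllipse(hull)[0])+[350,160],.025))
A=cv2.resize(t[165:315,125:295],None,fx=4,fy=3.0*4/3,interpolation=3)[:600]
A=cv2.resize(t[165:315,125:295],(453,400),interpolation=2)
B=cv2.resize(s[90:270,180:340],(346,400)[:2],interpolation=2)
C=cv2.resize(t[165:285,360:480],(200,200),interpolation=2);D=cv2.resize(s[260:370,330:475],(264,200),interpolation=2)
o=np.zeros((600,800,3),np.uint8);o[:400,:453]=A;o[:400,454:800]=B;o[400:,:200]=C;o[400:,210:474]=D
cv2.imwrite("pics/c1.png",o[:,:,::-1])
E
```

```text
cap (array([400.5063, 283.5125]), np.int32(160)) (array([399.942 , 205.0362]), np.int32(138)) (array([ 0.5246, -0.1148,  0.0516]), np.float64(0.0060585828585664366))
susan ((69.42850494384766, 66.01541900634766), (110.22602844238281, 111.59293365478516), 121.76629638671875) [ 0.4803 -0.165   0.025 ]
```

View pics/c1.png

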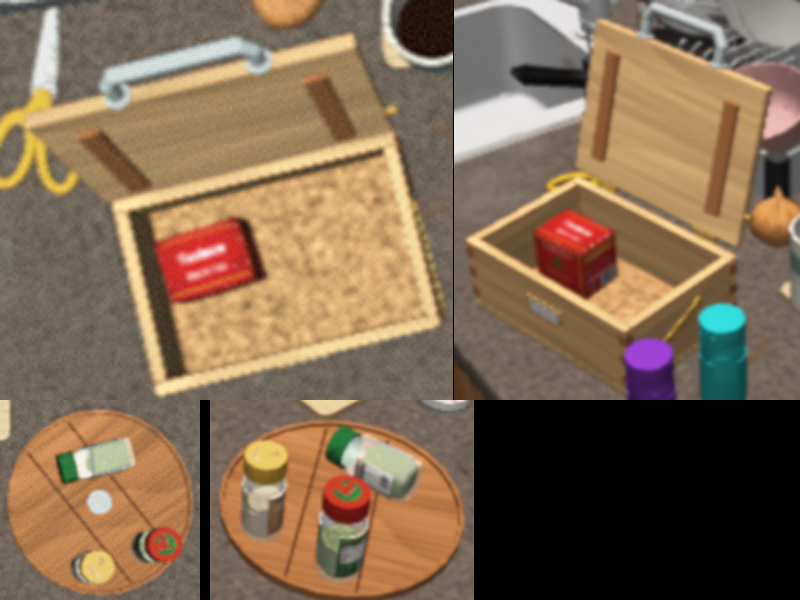

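Run:
```python
from h import *
np.set_printoptions(precision=4,suppress=True)
t=cv2.imread("pics/top0.png")[:,:,::-1];s=cv2.imread("pics/scene0.png")[:,:,::-1]
hl,e1=tri((269.7,95.4),(165.2,194.2));hr,e2=tri((303.9,107.1),(215,183));print("bar",hl,e1,hr,e2,np.linalg.norm(hl-hr),(hl+hr)/2)
for nm,us,ut in[("FR",(259.1,240.8),(290.1,285.8)),("FL",(187.4,198),(185,312.1)),("BR",(309.9,205.7),(272.5,216.4))]:print(nm,tri(us,ut))
c={k:onz("top",v,.09) for k,v in dict(BL=(168.2,241.9),BR=(272.5,216.4),FR=(290.1,285.8),FL=(185,312.1)).items()}
P=np.array(list(c.values()));print(c,P.mean(0),np.linalg.norm(P-np.roll(P,-1,0),axis=1))
# jar: non-tray in the susan disc
x0,y0=384,180;h=cv2.cvtColor(t[y0:225,x0:452],cv2.COLOR_RGB2HSV)
m=((h[...,0]>22)).astype(np.uint8)*255;m=cv2.morphologyEx(m,cv2.MORPH_OPEN,np.ones((3,3)))
n,l,st,ce=cv2.connectedComponentsWithStats(m);k=1+np.argmax(st[1:,4]);y,x=np.nonzero(l==k)
r=cv2.minAreaRect(np.c_[x,y].astype(np.float32));b=cv2.boxPoints(r)+[x0,y0];print("jar",r,b,[onz("top",q,.044) for q in b],onz("top",np.array(r[0])+[x0,y0],.05))
x0,y0=380,262;h=cv2.cvtColor(s[y0:320,x0:452],cv2.COLOR_RGB2HSV)
m=((h[...,0]>22)).astype(np.uint8)*255;m=cv2.morphologyEx(m,cv2.MORPH_OPEN,np.ones((3,3)))
n,l,st,ce=cv2.connectedComponentsWithStats(m);k=1+np.argmax(st[1:,4]);print(st[k]+[x0,y0,0,0,0])
for nm,bs,bt,lo,hi in[("red",(385,295,425,330),(440,238,475,268),(0,170,120),(5,255,255)),("yel",(340,280,380,310),(400,250,435,280),(18,120,120),(28,255,255)),("purp",(250,240,290,300),(305,278,335,308),(125,80,50),(150,255,255)),("turq",(285,225,320,280),(303,240,330,266),(85,80,50),(97,255,255)),("tea",(210,180,262,225),(180,240,225,280),(0,150,100),(6,255,255))]:
    a=blob(s,bs,lo,hi);b=blob(t,bt,lo,hi);print(nm,a[0],b[0],a[1],b[1],onz("top",b[0],.1),tri(a[0],b[0]))
```

```text
bar [0.5243 0.3528 0.2847] 0.0037447553846801625 [0.5476 0.2576 0.2857] 0.004394873610635811 0.09790970683656103 [0.536  0.3052 0.2852]
FR (array([0.3457, 0.1341, 0.0858]), np.float64(0.002094415600293747))
FL (array([0.2923, 0.364 , 0.0903]), np.float64(0.0015935491207936289))
BR (array([0.5009, 0.1707, 0.091 ]), np.float64(0.0015695498720248089))
{'BL': array([0.4462, 0.4022, 0.09  ]), 'BR': array([0.5004, 0.1713, 0.09  ]), 'FR': array([0.3468, 0.1333, 0.09  ]), 'FL': array([0.2915, 0.3645, 0.09  ])} [0.3962 0.2678 0.09  ] [0.2372 0.1582 0.2377 0.1592]
jar ((39.58824157714844, 19.35293960571289), (18.432706832885742, 27.163990020751953), 75.96376037597656) [[408.1765 193.7059]
 [434.5294 187.1176]
 [439.     205.    ]
 [412.6471 211.5882]] [array([ 0.5539, -0.1372,  0.044 ]), array([ 0.5685, -0.1983,  0.044 ]), array([ 0.527 , -0.2077,  0.044 ]), array([ 0.5124, -0.1468,  0.044 ])] [ 0.5397 -0.1714  0.05  ]
[413 284  31  30 502]
red [404.6709 311.3547] [457.0782 251.5587] 234 179 [ 0.4181 -0.2332  0.1   ] (array([ 0.4177, -0.2268,  0.1271]), np.float64(0.0006953902661006887))
yel [360.     291.8515] [418.3218 264.308 ] 377 289 [ 0.3911 -0.1479  0.1   ] (array([ 0.39  , -0.1428,  0.1249]), np.float64(0.002829232620803697))
purp [270.8134 267.9246] [318.2462 291.5846] 1088 390 [0.3339 0.0714 0.1   ] (array([0.3322, 0.0718, 0.0611]), np.float64(0.0002246101615984409))
turq [303.8394 251.5279] [316.1373 252.7332] 1021 386 [0.4187 0.0752 0.1   ] (array([0.419 , 0.0763, 0.0594]), np.float64(0.0015441149391706116))
tea [232.2072 199.9672] [201.5066 262.4527] 671 687 [0.4    0.3262 0.1   ] (array([0.3971, 0.3381, 0.0566]), np.float64(0.007560244309755427))
```

Call:
step_arm(commands=[[0.7,7.9,-15.7,0,0,0,-0.225],[0.7,7.9,-15.7,0,0,0,-0.225],[0.7,7.9,-15.7,0,0,0,-0.225],[0.7,7.9,-15.7,0,0,0,-0.225],[0.7,7.9,-15.7,0,0,0,-0.225]], grip_force=15)

```text
time: 0.52
tool_pos: [0.301, 0.3151, 0.2264]
tool_rot: [-3.14, 0.001, 2.48]
contact_force: [-0.1, 0.5, 1.2]
opening: 0.0656
grip_force: 0.0
```

Call:
step_arm(commands=[[0.7,7.9,-15.7,0,0,0,-0.225],[0.7,7.9,-15.7,0,0,0,-0.225],[0.7,7.9,-15.7,0,0,0,-0.225],[0.7,7.9,-15.7,0,0,0,-0.225],[0.7,7.9,-15.7,0,0,0,-0.225]])

```text
time: 0.93
tool_pos: [0.3807, 0.1583, 0.2267]
tool_rot: [-3.141, 0.002, 2.254]
contact_force: [-0.1, 0.9, 0.1]
opening: 0.064
grip_force: 0.0
```

Call:
step_arm(commands=[[0.7,7.9,-15.7,0,0,0,-0.225],[0.7,7.9,-15.7,0,0,0,-0.225],[0.7,7.9,-15.7,0,0,0,-0.225],[0.7,7.9,-15.7,0,0,0,-0.225],[0.7,7.9,-15.7,0,0,0,-0.225]])

```text
time: 1.35
tool_pos: [0.4599, 0.0013, 0.2265]
tool_rot: [3.141, 0.002, 2.029]
contact_force: [0.3, -0.6, -0.9]
opening: 0.0644
grip_force: 0.0
```

Call:
step_arm(commands=[[0.7,7.9,-15.7,0,0,0,-0.225],[0.7,7.9,-15.7,0,0,0,-0.225],[0.7,7.9,-15.7,0,0,0,-0.225],[0.7,7.9,-15.7,0,0,0,-0.225],[0.7,7.9,-15.7,0,0,0,-0.225]])

```text
time: 1.77
tool_pos: [0.5386, -0.1558, 0.2259]
tool_rot: [3.141, 0.002, 1.805]
contact_force: [-1.6, 0.9, -0.4]
opening: 0.0645
grip_force: 0.0
```

Call:
step_arm(commands=[[0.7,-0.2,0.1,-4,0,0,0],[0.7,-0.2,0.1,-8,0,0,0],[0.7,-0.2,0.1,-12,0,0,0],[0.7,-0.2,0.1,-14,0,0,0],[0.7,-0.2,0.1,-14,0,0,0]])

```text
time: 2.18
tool_pos: [0.5315, -0.148, 0.0817]
tool_rot: [-3.133, -0.007, 1.808]
contact_force: [-1.2, -0.6, -0.4]
opening: 0.0643
grip_force: 0.0
```

Run:
```python
from h import *
np.set_printoptions(precision=4,suppress=True)
s=read_camera("scene");t=read_camera("top");o=observe();print(o["tool_pos"],o["tool_rot"],o["qpos"])
a=blob(s,(375,265,440,305),(45,120,30),(85,255,255));print("cap",a[:2])
P=o["tool_pos"]
for z in(.044,): print(proj("scene",[P[0],P[1],z]))
C=np.array([.5355,-.154,.044]);ax=np.array([-.232,.973,0])
print([proj("scene",C+k*ax) for k in(-.05,0,.05)])
A=cv2.resize(s[220:370,320:480],(640,600),interpolation=2)
for k in (-.05,0,.05):
    u=(proj("scene",C+k*ax)-[320,220])*4;cv2.circle(A,tuple(int(v) for v in u),4,(255,0,255),1)
u=(proj("scene",[P[0],P[1],.044])-[320,220])*4;cv2.circle(A,tuple(int(v) for v in u),3,(255,0,0),-1)
cv2.imwrite("pics/c2.png",A[:,:,::-1])
```

```text
[ 0.5348 -0.1496  0.0868] [-3.1409 -0.0009  1.8084] [-0.411   0.544   1.6214  0.0004  0.9773 -0.6488]
cap (array([397.6711, 287.3553]), np.int32(76))
[417.4303 293.6801]
[array([441.1633, 306.3143]), array([419.2286, 294.7673]), array([398.2415, 283.7192])]
```

View pics/c2.png

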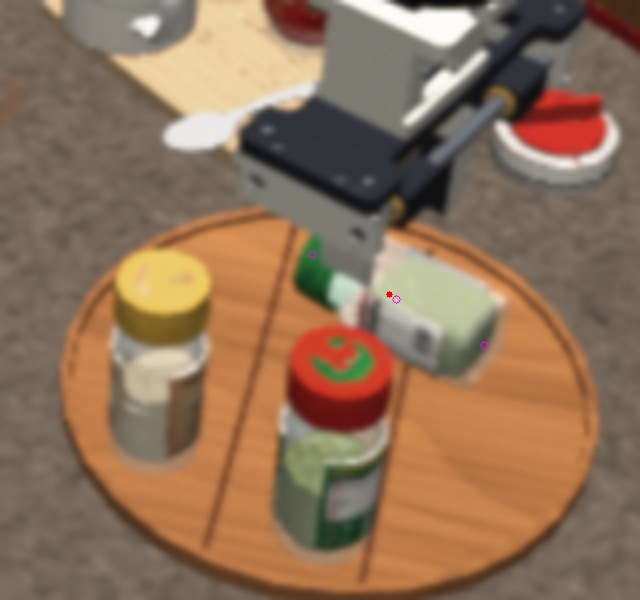

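The cap is at crop (312,270) and the jar's middle at about (390,300). That is on my estimate, and the fingers straddle the jar. I'm going down.

Call:
step_arm(commands=[[0.7,0.1,-0.3,-2,0,0,0],[0.7,0.1,-0.3,-3.8,0,0,0],[0.7,0.1,-0.3,-5.1,0,0,0],[0.7,0.1,-0.3,-5.1,0,0,0],[0.7,0.1,-0.3,-5.1,0,0,0]])

```text
time: 2.7
tool_pos: [0.5367, -0.1536, 0.0374]
tool_rot: [3.14, 0.001, 1.808]
contact_force: [1.1, 0.5, 0.3]
opening: 0.0644
grip_force: 0.0
```

Call:
step_arm(commands=[[0.55,0,0,0,0,0,0],[0.5,0,0,0,0,0,0],[0.45,0,0,0,0,0,0],[0.4,0,0,0,0,0,0],[0.4,0,0,0,0,0,0]], grip_force=15)

```text
time: 3.12
tool_pos: [0.5363, -0.1538, 0.0367]
tool_rot: [3.14, 0.001, 1.808]
contact_force: [-0.8, 0.4, 5.9]
opening: 0.0431
grip_force: 15.0
```

Call:
step_arm(commands=[[0.4,0,0,0.5,0,0,0],[0.4,0,0,1.5,0,0,0],[0.4,0,0,3,0,0,0],[0.4,0,0,5,0,0,0],[0.4,0,0,5,0,0,0]], grip_force=20)

```text
time: 3.53
tool_pos: [0.5376, -0.1544, 0.0896]
tool_rot: [3.137, 0.004, 1.808]
contact_force: [1.4, -0.8, -1.2]
opening: 0.0428
grip_force: 20.0
```

Run:
```python
from h import *
s=read_camera("scene");o=observe();print(o["tool_pos"],o["tool_rot"],o["opening"],o["contact_force"],o["torque"])
cv2.imwrite("pics/c3.png",cv2.resize(s[180:360,300:500],(666,600),interpolation=2)[:,:,::-1])
```

```text
[ 0.53689377 -0.15417836  0.08784037] [3.13804450e+00 2.71030914e-03 1.80777092e+00] 0.04273241958465696 [ 1.09992368 -0.0961739  -2.181396  ] [-0.05802062 -0.00614828 -0.00312574]
```

View pics/c3.png

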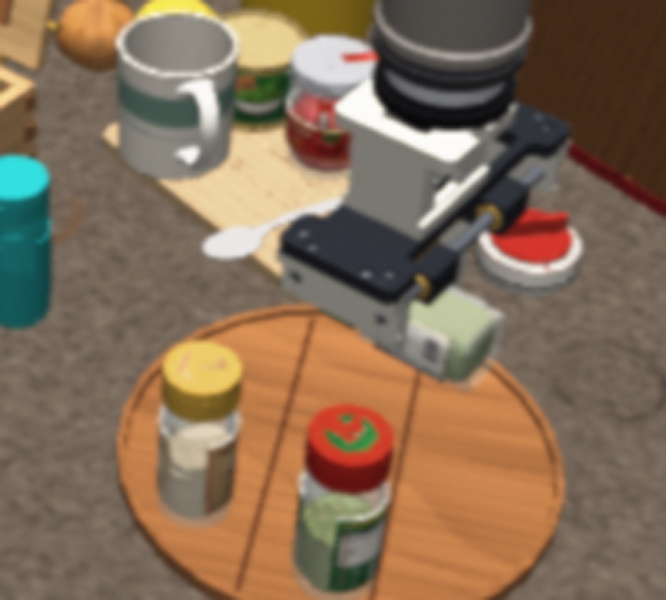

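The jar hangs level in the gripper at crop (450,340), and both standing jars are undisturbed. I'm carrying it to the chest.

Call:
step_arm(commands=[[0.4,0,0,3,0,0,0],[0.4,0,0,6,0,0,0],[0.4,-0.5,1,9,0,0,0],[0.4,-1,3,10,0,0,0.08],[0.4,-2,6,10,0,0,0.2]])

```text
time: 4.0
tool_pos: [0.5174, -0.0951, 0.188]
tool_rot: [3.138, 0.004, 2.009]
contact_force: [0.8, 0.3, -1.6]
opening: 0.0427
grip_force: 20.0
```

Call:
step_arm(commands=[[0.4,-1,3,0,0,0,0.1],[0.4,-2,6,0,0,0,0.2],[0.4,-3,9,0,0,0,0.3],[0.4,-4,12,0,0,0,0.4],[0.4,-5,15,0,0,0,0.5]])

```text
time: 4.42
tool_pos: [0.4644, 0.0576, 0.1849]
tool_rot: [-3.141, -0.001, 2.512]
contact_force: [-0.0, 0.1, -0.8]
opening: 0.0431
grip_force: 20.0
```

Call:
step_arm(commands=[[0.4,-1,3,0,0,0,0.1],[0.4,-2,6,0,0,0,0.2],[0.4,-3,9,0,0,0,0.3],[0.4,-4,12,0,0,0,0.4],[0.4,-5,15,0,0,0,0.5]])

```text
time: 4.83
tool_pos: [0.4144, 0.2076, 0.1849]
tool_rot: [-3.141, -0.001, 3.013]
contact_force: [0.7, -0.0, -0.9]
opening: 0.0429
grip_force: 20.0
```

Call:
step_arm(commands=[[0.4,-1.2,2.4,0,0,0,0.1],[0.4,-1.2,2.4,0,0,0,0.2],[0.4,-1.2,2.4,0,0,0,0.3],[0.4,-1.2,2.4,0,0,0,0.37],[0.4,-1.2,2.4,0,0,0,0.37]])

```text
time: 5.25
tool_pos: [0.403, 0.2304, 0.1849]
tool_rot: [-3.141, -0.002, -2.902]
contact_force: [-0.6, 0.1, -1.0]
opening: 0.0429
grip_force: 20.0
```

Run:
```python
from h import *
np.set_printoptions(precision=4,suppress=True)
t=read_camera("top");s=read_camera("scene");o=observe();print(o["tool_pos"],o["tool_rot"],o["opening"],o["contact_force"],o["qpos"])
A=cv2.resize(t[170:320,130:300],(400,353),interpolation=2);B=cv2.resize(s[90:270,180:340],(400,450),interpolation=2)
q=np.zeros((450,800,3),np.uint8);q[:353,:400]=A;q[:,400:]=B
cv2.imwrite("pics/c4.png",q[:,:,::-1])
# tea box corner rays from first picture, top face z=.076
t0=cv2.imread("pics/top0.png")[:,:,::-1];b=blob(t0,(180,240,230,285),(0,130,110),(8,255,255));y,x=np.nonzero(b[2])
r=cv2.minAreaRect(np.c_[x,y].astype(np.float32));C=np.array([.396,.268,0]);R=np.array([[.972,.234],[-.234,.972]])
print([R@(onz("top",p+[180,240],.076)-C)[:2] for p in cv2.boxPoints(r)])
```

```text
[0.4033 0.2302 0.1851] [-3.1415 -0.0013 -2.9078] 0.04271629042793644 [-0.0184  0.2603 -1.6092] [ 0.3534  0.2739  1.7471  0.0001  1.1219 -1.4512]
[array([0.0448, 0.1003]), array([0.0483, 0.0253]), array([-0.0082,  0.0222]), array([-0.0116,  0.097 ])]
```

View pics/c4.png

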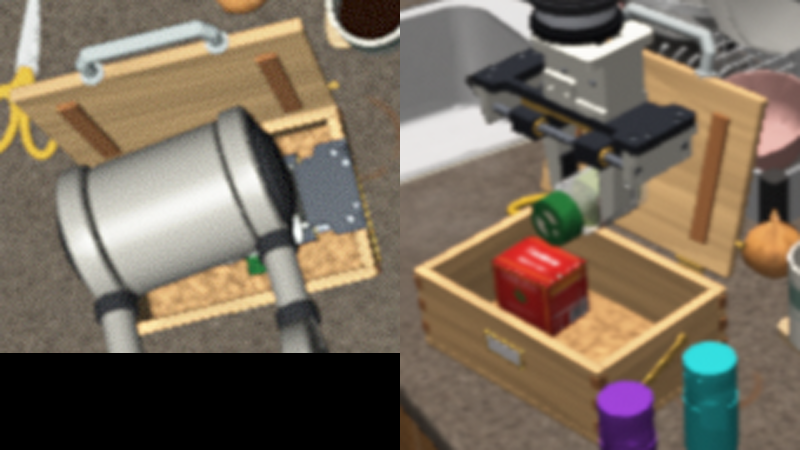

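The jar hangs over the free right part, cap towards the front, with the tea box to the left and the right wall clear of the fingers. I'm lowering it.

Call:
step_arm(commands=[[0.4,0.1,-0.4,-3,0,0,0],[0.4,0.1,-0.4,-6,0,0,0],[0.4,0.1,-0.4,-9,0,0,0],[0.4,0.1,-0.4,-12,0,0,0],[0.4,0.1,-0.4,-13.5,0,0,0]])

```text
time: 5.77
tool_pos: [0.4029, 0.2255, 0.0476]
tool_rot: [-3.141, -0.005, -2.908]
contact_force: [-0.6, -0.7, -0.5]
opening: 0.0428
grip_force: 20.0
```

Call:
step_arm(commands=[[0.4,0,0,-0.6,0,0,0],[0.4,0,0,-1.2,0,0,0],[0.4,0,0,-1.8,0,0,0],[0.4,0,0,-1.8,0,0,0],[0.4,0,0,-1.8,0,0,0]])

```text
time: 6.18
tool_pos: [0.4051, 0.2266, 0.0333]
tool_rot: [3.141, 0.001, -2.906]
contact_force: [-0.4, 0.5, -1.4]
opening: 0.0431
grip_force: 20.0
```

Call:
step_arm(commands=[[0.4,0,0,-0.2,0,0,0],[0.4,0,0,-0.3,0,0,0],[0.4,0,0,-0.4,0,0,0],[0.4,0,0,-0.4,0,0,0],[0.4,0,0,-0.4,0,0,0]])

```text
time: 6.6
tool_pos: [0.4047, 0.2264, 0.0289]
tool_rot: [3.141, 0.0, -2.905]
contact_force: [-0.8, 0.2, -1.2]
opening: 0.0428
grip_force: 20.0
```

Call:
step_arm(commands=[[0.4,0,0,-0.1,0,0,0],[0.4,0,0,-0.2,0,0,0],[0.4,0,0,-0.3,0,0,0],[0.4,0,0,-0.3,0,0,0],[0.4,0,0,-0.3,0,0,0]])

```text
time: 7.02
tool_pos: [0.4049, 0.2265, 0.0275]
tool_rot: [3.142, 0.001, -2.905]
contact_force: [-4.8, -2.6, 20.3]
opening: 0.0429
grip_force: 20.0
```

Call:
step_arm(commands=[[0.4,0,0,0.1,0,0,0],[0.5,0,0,0.1,0,0,0],[0.6,0,0,0.1,0,0,0],[0.7,0,0,0.1,0,0,0],[0.7,0,0,0.1,0,0,0]])

```text
time: 7.43
tool_pos: [0.4046, 0.2264, 0.0265]
tool_rot: [3.142, -0.0, -2.905]
contact_force: [0.0, -0.4, -0.3]
opening: 0.0608
grip_force: 0.0
```

Call:
step_arm(commands=[[0.7,0,0,2,0,0,0],[0.7,0,0,5,0,0,0],[0.7,0,0,9,0,0,0],[0.7,0,0,13,0,0,0],[0.7,0,0,17,0,0,0]])

```text
time: 7.85
tool_pos: [0.4041, 0.2262, 0.1983]
tool_rot: [3.142, -0.001, -2.905]
contact_force: [1.2, 0.2, 0.0]
opening: 0.0643
grip_force: 0.0
```

Call:
step_arm(commands=[[0.7,0,0,4,0,0,0],[0.7,0,0,8,0,0,-0.1],[0.7,0,0,12,0,0,-0.2],[0.7,0,0,12.5,0,0,-0.3],[0.7,0,0,12.5,0,0,-0.4]])

```text
time: 8.27
tool_pos: [0.4058, 0.2268, 0.3249]
tool_rot: [3.138, 0.006, 2.973]
contact_force: [-0.4, 1.5, -0.9]
opening: 0.0639
grip_force: 0.0
```

Call:
step_arm(commands=[[0.7,0,0,0,0,0,-0.12],[0.7,0,0,0,0,0,-0.24],[0.7,0,0,0,0,0,-0.36],[0.7,1,0,0,0,0,-0.48],[0.7,2,0,0,0,0,-0.6]])

```text
time: 8.68
tool_pos: [0.4246, 0.2265, 0.3217]
tool_rot: [-3.141, -0.0, 2.372]
contact_force: [0.6, 0.2, 0.2]
opening: 0.0641
grip_force: 0.0
```

Call:
step_arm(commands=[[0.7,1,1,0,0,0,-0.12],[0.7,2,2,0,0,0,-0.24],[0.7,3,3,0,0,0,-0.36],[0.7,4,4,0,0,0,-0.48],[0.7,5,5,0,0,0,-0.57]])

```text
time: 9.1
tool_pos: [0.475, 0.2768, 0.3213]
tool_rot: [-3.141, 0.0, 1.802]
contact_force: [0.5, 0.8, -0.2]
opening: 0.064
grip_force: 0.0
```

Run:
```python
from h import *
np.set_printoptions(precision=4,suppress=True)
t=read_camera("top");s=read_camera("scene");o=observe();print(o["tool_pos"],o["tool_rot"],o["opening"],o["qpos"])
A=cv2.resize(t[150:320,110:300],(400,358),interpolation=2);B=cv2.resize(s[60:250,180:340],(400,475),interpolation=2)
q=np.zeros((475,800,3),np.uint8);q[:358,:400]=A;q[:,400:]=B
cv2.imwrite("pics/c5.png",q[:,:,::-1])
print("cab",onz("top",(200,95),.54), proj("top",o["tool_pos"]))
```

```text
[0.4754 0.2772 0.3206] [-3.1404 -0.      1.8071] 0.06425638101744167 [0.3885 0.3382 1.2729 0.0002 1.5316 0.1522]
cab [0.6304 0.2281 0.54  ] [200.7558 219.1972]
```

View pics/c5.png

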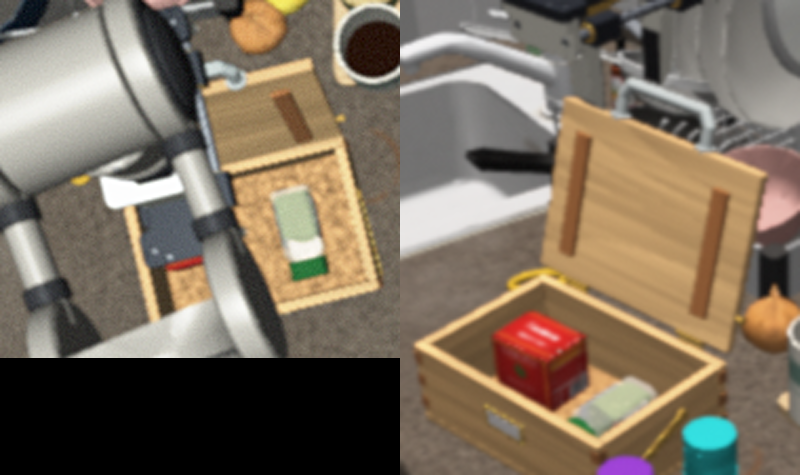

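The jar lies flat to the right of the tea box at top-crop (300,232). The lid and handle haven't moved, and the cabinet edge is at about x 0.63. I'm moving above the bar.

Call:
step_arm(commands=[[0.7,1.5,0.7,0,0,0,0],[0.7,3,1.4,0,0,0,0],[0.7,4.5,2.1,0,0,0,0],[0.7,6,2.7,0,0,0,0],[0.7,6,2.7,0,0,0,0]])

```text
time: 9.62
tool_pos: [0.5359, 0.3034, 0.3205]
tool_rot: [-3.141, 0.0, 1.81]
contact_force: [-1.2, -0.3, -0.1]
opening: 0.0641
grip_force: 0.0
```

Run:
```python
from h import *
np.set_printoptions(precision=4,suppress=True)
s=read_camera("scene");o=observe();print(o["tool_pos"],o["tool_rot"],o["opening"],o["contact_force"])
P=o["tool_pos"]
A=cv2.resize(s[40:190,200:360],(640,600),interpolation=2)
for p,c in((P,(255,0,0)),(P-[0,0,.0355],(255,0,255))):
    u=(proj("scene",p)-[200,40])*4;cv2.circle(A,tuple(int(v) for v in u),4,c,1)
cv2.imwrite("pics/c6.png",A[:,:,::-1])
```

```text
[0.5348 0.303  0.3207] [-3.1399  0.0005  1.8097] 0.06433815926196737 [-0.4925 -0.1432  0.3934]
```

View pics/c6.png

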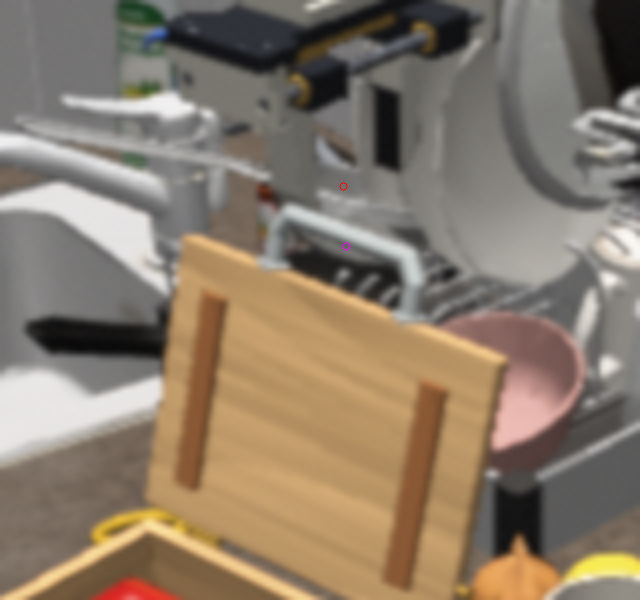

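The bar runs from crop (290,212) to (412,252), with its middle at about (350,230). The tool centre is right above it, and the fingers straddle it in depth. Going down.

Call:
step_arm(commands=[[0.7,0,0,-1.5,0,0,0],[0.7,0,0,-3,0,0,0],[0.7,0,0,-4,0,0,0],[0.7,0,0,-4.8,0,0,0],[0.7,0,0,-4.8,0,0,0]])

```text
time: 10.08
tool_pos: [0.5335, 0.3029, 0.2722]
tool_rot: [-3.139, 0.001, 1.808]
contact_force: [-0.1, -0.1, -0.3]
opening: 0.0645
grip_force: 0.0
```

Run:
```python
from h import *
np.set_printoptions(precision=4,suppress=True)
s=read_camera("scene");o=observe();print(o["tool_pos"],o["tool_rot"],o["opening"],o["contact_force"])
cv2.imwrite("pics/c7.png",cv2.resize(s[40:190,200:360],(640,600),interpolation=2)[:,:,::-1])
```

```text
[0.534  0.3031 0.2734] [-3.1403  0.0002  1.8082] 0.06385469413859354 [ 0.0758 -0.0063  0.6287]
```

View pics/c7.png

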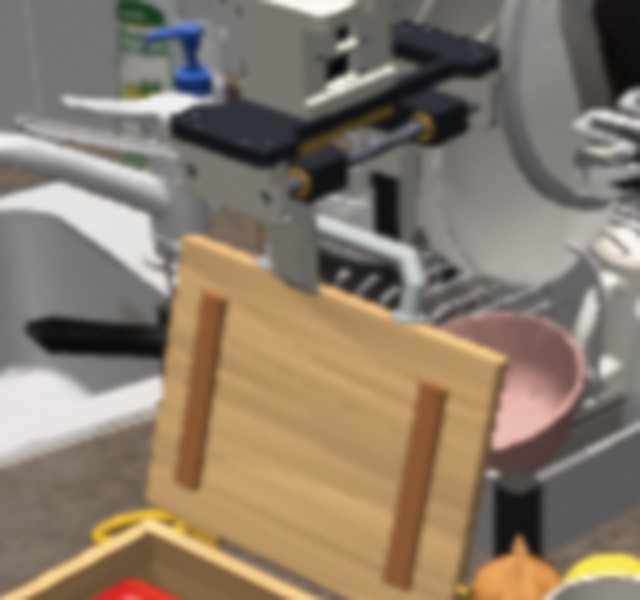

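The front finger (295,260) is before the bar and the back one (385,200) behind it. I'm closing.

Call:
step_arm(commands=[[0.5,0,0,0,0,0,0],[0.35,0,0,0,0,0,0],[0.2,0,0,0,0,0,0],[0.08,0,0,0,0,0,0],[0.05,0,0,0,0,0,0]], grip_force=25)

```text
time: 10.55
tool_pos: [0.5348, 0.3034, 0.2741]
tool_rot: [3.141, -0.0, 1.808]
contact_force: [-0.5, -0.4, -0.3]
opening: 0.0356
grip_force: 0.0
```

Call:
step_arm(commands=[[0.05,0,0,0,0,0,0],[0.05,0,0,0,0,0,0],[0.05,0,0,0,0,0,0]])

```text
time: 10.8
tool_pos: [0.5348, 0.3034, 0.2738]
tool_rot: [3.141, -0.0, 1.808]
contact_force: [0.4, -0.4, -1.3]
opening: 0.0153
grip_force: 0.3
```

Call:
step_arm(commands=[[0.05,0,0,0,0,0,0],[0.05,0,0,0,0,0,0],[0.05,0,0,0,0,0,0]])

```text
time: 11.05
tool_pos: [0.5348, 0.3034, 0.2738]
tool_rot: [3.141, -0.0, 1.808]
contact_force: [0.6, 0.4, 0.4]
opening: 0.011
grip_force: 25.0
```

Gripped: the opening is 11 mm on the 12 mm bar. I'm bringing the lid forward along its arc.

Call:
step_arm(commands=[[0.05,-0.56,-0.14,0.17,0,0,0],[0.05,-1.14,-0.27,0.32,0,0,0],[0.05,-1.71,-0.41,0.46,0,0,0],[0.05,-2.28,-0.55,0.57,0,0,0],[0.05,-2.87,-0.69,0.67,0,0,0]])

```text
time: 11.47
tool_pos: [0.5052, 0.2964, 0.2807]
tool_rot: [3.141, -0.0, 1.808]
contact_force: [1.4, 0.6, 1.0]
opening: 0.0111
grip_force: 25.0
```

Call:
step_arm(commands=[[0.05,-0.5,-0.12,0.07,0,0,0],[0.05,-1.1,-0.26,0.13,0,0,0],[0.05,-1.7,-0.41,0.18,0,0,0],[0.05,-2.3,-0.55,0.21,0,0,0],[0.05,-2.6,-0.63,0.22,0,0,0]])

```text
time: 11.88
tool_pos: [0.4791, 0.2902, 0.283]
tool_rot: [3.141, -0.0, 1.808]
contact_force: [1.2, 2.7, 1.5]
opening: 0.0111
grip_force: 25.0
```

Run:
```python
from h import *
np.set_printoptions(precision=4,suppress=True)
t=read_camera("top");s=read_camera("scene");o=observe();print(o["tool_pos"],o["tool_rot"],o["opening"],o["contact_force"],o["torque"])
B=cv2.resize(s[70:220,200:360],(640,600),interpolation=2)
h=np.array([.4768,.2894,.097]);X=np.array([.972,.234,0]);Y=np.array([-.234,.972,0]);Z=np.array([0,0,1])
# expected corners of the inner (front) face of an upright lid: free edge 170 mm from the hinge
for k,c in((0,(255,0,255)),(.05,(0,0,255))):
  up=np.cos(k)*Z+np.sin(k)*X
  for y in(-.122,.122):
    for r in(0.0,.168):
      u=(proj("scene",h+Y*y+up*r)-[200,70])*4;cv2.circle(B,tuple(int(v) for v in u),3,c,1)
cv2.imwrite("pics/c8.png",B[:,:,::-1]);cv2.imwrite("pics/raw8.png",s[:,:,::-1])
```

```text
[0.4794 0.2902 0.2831] [ 3.1412 -0.0003  1.808 ] 0.01099099668354923 [0.154  1.7188 2.2797] [ 0.2111 -0.1129 -0.0554]
```

View pics/c8.png

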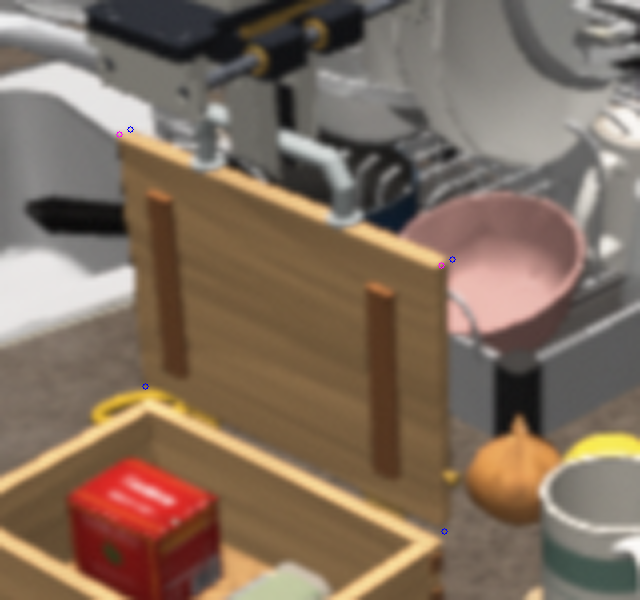

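The lid is nearly upright: its top corners, about (120,138) and (442,267), lie on or just behind the predicted upright points. I'll measure the tilt from the lid's side edges.

```bash
cat > tilt.py <<'E'
from h import *
from scipy.optimize import brentq
def tilt(s):
    g=cv2.GaussianBlur(s,(3,3),0).astype(float);h=np.array([.4768,.2894,.097]);X=np.array([.972,.234,0]);Y=np.array([-.234,.972,0])
    out=[]
    for y,r0,r1 in((.122,.03,.15),(-.122,.03,.15),(.0995,.045,.14),(.083,.045,.14),(-.066,.045,.14),(-.083,.045,.14)):
        pts=[]
        for r in np.linspace(r0,r1,40):
            u=proj("scene",h+Y*y+[0,0,r]);v=int(round(u[1]));c=int(round(u[0]))
            d=np.abs(g[v,c-4:c+8]-g[v,c-6:c+6]).sum(1);k=np.argmax(d)
            if d[k]>25 and 0<k<11:
                a,b,e=d[k-1],d[k],d[k+1];pts.append((v,c-5+k+(a-e)/(2*(a-2*b+e))))
        p=np.array(pts);
        if len(p)<12: out.append((y,len(p)));continue
        m=np.ones(len(p),bool)
        for _ in range(4):
            f=np.polyfit(p[m,0],p[m,1],1);e=abs(np.polyval(f,p[:,0])-p[:,1]);m=e<max(.4,2*np.median(e))
        def sl(k):
            a,b=[proj("scene",h+Y*y+r*np.array([np.sin(k)*X[0],np.sin(k)*X[1],np.cos(k)])) for r in(r0,r1)];return (b[0]-a[0])/(b[1]-a[1])
        out.append((y,len(p),m.sum(),round(float(e[m].std()),2),round(brentq(lambda k:sl(k)-f[0],-.4,.5),4)))
    return out
E
python3 - <<'E'
from tilt import *
for o in tilt(cv2.imread("pics/raw8.png")[:,:,::-1]):print(o)
print("initial (should be 0.3)")
E
```

```text
(0.122, 40, np.int64(30), 0.69, -0.16)
(-0.122, 35, np.int64(28), 0.08, -0.0171)
(0.0995, 32, np.int64(26), 0.05, -0.0036)
(0.083, 40, np.int64(39), 0.06, -0.0107)
(-0.066, 33, np.int64(31), 0.06, -0.012)
(-0.083, 28, np.int64(26), 0.03, -0.0078)
initial (should be 0.3)
```

```bash
sed -i 's/def tilt(s):/def tilt(s,k0=0.):/; s/h+Y\*y+\[0,0,r\]/h+Y*y+r*(np.sin(k0)*X+[0,0,np.cos(k0)])/' tilt.py
python3 - <<'E'
from tilt import *
for o in tilt(cv2.imread("pics/scene0.png")[:,:,::-1],.3):print(o)
E
```

```text
(0.122, 25, np.int64(18), 0.09, 0.2719)
(-0.122, 36, np.int64(36), 1.13, 0.302)
(0.0995, 7)
(0.083, 40, np.int64(40), 0.06, 0.2974)
(-0.066, 40, np.int64(40), 0.08, 0.3016)
(-0.083, 36, np.int64(36), 0.04, 0.3012)
```

The check on the first picture gives 0.300, the known start lean, so the measure is unbiased. The lid is now 0.01 rad past upright, and I'll correct that by about 2 mm.

Call:
step_arm(commands=[[0.05,0.1,0.03,0,0,0,0],[0.05,0.2,0.05,0,0,0,0],[0.05,0.2,0.05,0,0,0,0],[0.05,0.2,0.05,0,0,0,0],[0.05,0.2,0.05,0,0,0,0]])

```text
time: 12.4
tool_pos: [0.4824, 0.291, 0.283]
tool_rot: [3.14, -0.0, 1.808]
contact_force: [-0.1, 2.1, 6.3]
opening: 0.011
grip_force: 25.0
```

Run:
```python
from tilt import *
for i in range(2):
    s=read_camera("scene")
    for o in tilt(s):print(o)
o=observe();print(o["tool_pos"],o["contact_force"],o["opening"],o["grip_force"],o["time"])
cv2.imwrite("pics/c9.png",s[:,:,::-1])
```

```text
(0.122, 40, np.int64(35), 0.77, -0.1346)
(-0.122, 33, np.int64(30), 0.11, 0.0034)
(0.0995, 16, np.int64(9), 0.45, -0.1273)
(0.083, 39, np.int64(39), 0.05, 0.0072)
(-0.066, 40, np.int64(37), 0.05, 0.0229)
(-0.083, 25, np.int64(24), 0.05, 0.0161)
(0.122, 40, np.int64(34), 0.79, -0.1366)
(-0.122, 33, np.int64(31), 0.11, 0.0072)
(0.0995, 16, np.int64(9), 0.44, -0.1295)
(0.083, 39, np.int64(39), 0.06, 0.0066)
(-0.066, 40, np.int64(37), 0.07, 0.0231)
(-0.083, 26, np.int64(25), 0.04, 0.0157)
[0.48244004 0.29096078 0.28305307] [0.6775381  1.2017871  5.99751223] 0.01116858076211696 25.002819299697876 12.5
```

View pics/c9.png

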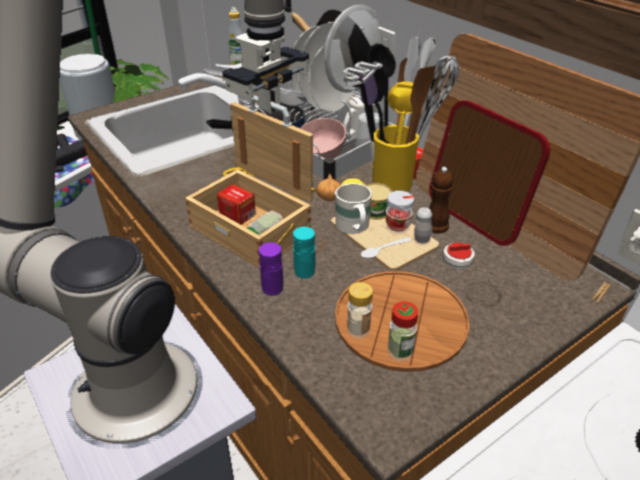

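Everything is in place: the jar is in the chest, the other jars and the mug are standing, and the handle is held. One small correction of about 1 mm forward.

Call:
step_arm(commands=[[0.05,-0.05,-0.01,0,0,0,0],[0.05,-0.12,-0.03,0.02,0,0,0],[0.05,-0.12,-0.03,0.02,0,0,0],[0.05,-0.12,-0.03,0.02,0,0,0],[0.05,-0.12,-0.03,0.02,0,0,0]])

```text
time: 12.92
tool_pos: [0.481, 0.2906, 0.2831]
tool_rot: [3.141, -0.0, 1.808]
contact_force: [0.5, 3.3, 6.3]
opening: 0.0109
grip_force: 25.0
```

Call:
step_arm(commands=[[0.05,0,0,0,0,0,0],[0.05,0,0,0,0,0,0],[0.05,0,0,0,0,0,0],[0.05,0,0,0,0,0,0],[0.05,0,0,0,0,0,0]])

```text
time: 13.33
tool_pos: [0.481, 0.2906, 0.2831]
tool_rot: [3.141, -0.0, 1.808]
contact_force: [-0.2, 1.7, 5.3]
opening: 0.0111
grip_force: 25.0
```

Run:
```python
from tilt import *
for o in tilt(read_camera("scene")):print(o)
o=observe();print(o["tool_pos"],o["contact_force"],o["opening"],o["grip_force"],o["qvel"])
```

```text
(0.122, 40, np.int64(28), 0.63, -0.1593)
(-0.122, 35, np.int64(28), 0.11, -0.0295)
(0.0995, 26, np.int64(17), 0.08, -0.0043)
(0.083, 40, np.int64(40), 0.07, 0.0044)
(-0.066, 40, np.int64(36), 0.08, 0.0044)
(-0.083, 27, np.int64(25), 0.07, -0.0011)
[0.48099297 0.29059727 0.28307797] [0.06544906 2.3211163  4.94472112] 0.011000060856852758 25.002973079681396 [-2.44285319e-04  2.18529825e-04  3.40817156e-05 -1.02604064e-04
  2.69690898e-05  7.55840081e-04]
```

The batten edges now read within 0.005 rad of upright, and the lid is held still with a firm grip.

```bash
python3 -c "
from cell import *
print(hand_in())"
```

```text
the job is handed in; nothing more can be done
None
```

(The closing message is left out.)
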